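# Start the card cutter

### The job

Start the card cutter on the sheet that already lies in it: first switch it on by pressing down the raised half of the black power rocker, then push the loading lever right down so that the rollers grip the sheet, and last press the large round start key all the way down and let it come back up. Only press and push with the fingertips, and pick nothing up; do not press the other three keys, and leave the blade carriage, the ruler on the machine and the other things on the bench where they are.

Things in the scene. Friction and masses are not known exactly. Their poses are not given: they have to be found in the camera images.
- cutter: White desktop card cutter, fixed, 430 wide (its y) x 200 x 125 mm; a card sheet lies through it, a grey door is down in front. Origin: centre of its underside at bench height; x to its rear, y to its left end, z up. Left housing (y 120 to 215 mm) has the lever, right one (y -215 to -95) rocker and keys; tops level, z 125 mm. Between them a rear beam (x 30 to 90, top z 119) and the blade carriage.
- power_rocker (a joint): Black rocker 38 mm long (cutter x), 28 wide, on the right housing near its rear; pivot at cutter (62, -155, 125) mm. 0 = off: rear half (+x) raised, sloping up 0.35 rad to 12 mm above the housing. 0.35 = on: rear half down, level, 6 mm above the housing (4 above its bezel), front half raised. About 4 N on the raised half to a rigid stop; stays as left.
- rocker_raised (a point): Point on the top face of the rocker's rear half (raised when off), 12 mm behind its pivot line, mid width. Moves with the rocker: about 10 mm above the housing top when off, 6 mm when on.
- load_lever (a joint): Grey lever on the left housing. Pivot at cutter (62, 165, 139) mm, axis along y; it points to the front (-x), 110 mm long, ending in a pad 40 long x 42 wide. 0 = up (sloping up 0.60 rad), 0.60 = down (level, at a rigid stop); may start up to 0.14 down. About 3 to 4 N down on the pad all the way (friction); stays as left. The pinch rollers under the beam go down with it.
- lever_pad (a point): Centre of the top face of the lever's pad, 90 mm from the pivot. Moves with the lever, on an arc: at cutter (-28, 165, 145) mm when fully down and about 51 mm higher and 13 mm further back when fully up.
- round_key (a joint): The large round start key: a grey disc of 30 mm diameter on the right housing, front right corner, at cutter (-64, -181) mm. Travel in m: 0 = released, 0.004 = fully down. Spring: 2 N to start, 4 N fully down; springs back when released.
- round_key_top (a point): Centre of the round key's top face, 7 mm above the housing top when released. Moves with the key.
- square_key (a joint): The square key, 16 mm, grey, at cutter (-64, -127) mm, left of the round one. 0 = released, 0.004 = fully down; top 7 mm above the housing. Not to be pressed.
- left_bar_key (a joint): Bar-shaped key, 26 mm (y) by 14 mm, grey, at cutter (-10, -128) mm. 0 = released, 0.004 = fully down; top 7 mm above the housing. Not to be pressed.
- right_bar_key (a joint): Bar-shaped key of the same size at cutter (-10, -182) mm, between the round key and the rocker. 0 = released, 0.004 = fully down. Not to be pressed.
- carriage_top (a point): Centre of the top of the grey blade carriage (30 x 46 mm, with an aluminium blade holder rising 17 mm above it in front), about 119 mm above the bench. It can slide along the machine's rails (cutter y) and stands anywhere along them; to be left alone.
- glue_bottle: White glue bottle with black cap, 52 mm diameter, 150 mm high, upright on the bench beside the right end of the cutter. Origin: centre of its underside.
- ruler: Loose wooden ruler 150 x 26 x 5 mm lying on the cutter's rear beam. Origin: centre of its underside.
- parts_bin: Small open blue bin 100 x 75 x 45 mm on the bench in front of the cutter's left end. Origin: centre of its underside.
- mug: Red mug, 76 mm diameter, 90 mm high, handle on its +y side. Origin: centre of its underside.
- tape_pot: Open metal pot, 80 mm diameter, 70 mm high. Origin: centre of its underside.
- tape_roll: Cardboard ring lying flat, 90 mm outside diameter, 24 mm high. Origin: centre of its underside.
- wood_figure: Standing plywood figure, 115 mm high, on a 50 x 70 mm foot. Origin: centre of its underside.

How it is judged:
By the outcome, as a careful person would: the job done as asked, in the order asked, and still so for the second after the job is handed in, with the robot touching nothing.
It also fails if it takes over 45 s, if anything falls off the work surface, if the arm or the gripper's body presses on something with over 40 N, if the wrist force passes 120 N, or if a joint passes its speed limit or range.

### The arm

A 6-joint arm with a two-finger parallel gripper is mounted at the origin on the work surface. World frame = base frame: x ahead of the robot, y to its left, z up, the work surface at z = 0. Lengths are in mm, angles in rad, forces in N, time in s.
With the tool pointing down it reaches from about 350 to 975 mm from the base axis. Payload 7.1 kg.
Tool frame: the origin (TCP) lies at the very end of the fingers, on their centre line; the grasp point (between the pads) lies 19 mm behind it; z points along the fingers, y is the line along which they close (so a half turn about z gives the same grasp; the last joint's range is limited). The gripper opens to 88 mm and grips with 3 to 60 N. Pads are 20 mm wide; open, the fingers measure 115 mm over their backs; the gripper's body (75 mm by 178 mm) begins 61 mm behind the grasp point.
Start: joints at [1.263, 0.423, 1.63, -0, 1.089, -0.019], TCP at [177.97, 599.109, 222.675] pointing down, gripper open.
Joint ranges: [-3, 3], [-0.9, 2.11], [0.09, 2.58], [-1.31, 4.45], [0.11, 2.69], [-2.54, 2.54]. Speed limits (rad/s): [2.39, 2.39, 3.01, 3.14, 3.14, 3.14].

### API

Orientations are given as a rotation vector (axis times angle).
In Python, from workcell import sensors, imaging, close_job gives the robot as it stands. The module is installed in compiled form; this text tells all that it offers.
- The arm moves only by the tool servo_tool, never from a script. Its argument "steps" is a list of rows, each a list of 3 entries, a list of its own where there are three numbers: the shift along the world's x, y, z in m, then the turn, a rotation vector about the world's x, y, z in degrees, then the opening, from -1 (shut) to 1 (fully open). A call has exactly 8 rows; each row shifts and turns the commanded pose from where the row before left it; what a row does not reach is not made up. A row lasts 1/12 s, in which the tool goes at most 41.7 mm and 7.16 degrees, less where a joint would pass 70% of its speed; a pose out of reach is approached as far as the arm can. A call is refused whole if a number of a shift passes 0.0417 or a number of a turn 7.16, either way. A call with a gripper value outside its range is refused whole. The fingers move at their own pace and stop on an object; the grip force is fixed at half the most. Time passes only in rows, so rows that do not move let the fingers close, or fill a call up. It gives the time, the measured TCP pose, the force, the opening and the grip force at its end, in the units of the state.
- sensors.get_obs(): the state, without advancing time (a new reading comes with each control period).
- imaging.get_image(name): name is "side" or "top"; returns a dict with "color" (384x512x3 uint8, blue, green, red), "range_z" (384x512 float32, mm along the optical axis (not along the pixel's ray), 0 where there is no reading), "vertical_fov" (degrees; the focal length in pixels is half the picture's height over the tangent of half this angle, whatever the lens; pixels are square), "cx", "cy" (the principal point, pixels), "rvec" (rotation vector, rad) and "tvec" (3), from world to camera coordinates, as OpenCV has them. Camera axes: x right, y down, z forward; pixel columns grow to the right and rows downward; lengths in mm; the calibration is good to about 2 mm. A picture is of the moment at which its call begins.
- close_job(): hands the job in; it is judged then, once.
The state is a dict: "t": time; "qpos": joint angles; "qvel": joint speeds; "joint_torque": joint torques, N m; "ee_pos": TCP position; "orientation": TCP orientation; "ft_force": force on the tool from outside, world axes, zero at the start; "moment": the same for the moment, N m; "width": finger opening in mm; "grasp_force": force on a finger pad.
Only numpy, scipy, OpenCV 4.12 (cv2) and the standard library are available. Lean on these libraries where they do the work, as an engineer would, in place of code of your own. Each camera call takes 0.05 s, during which the arm holds its last target. There are 200 camera calls.

## Working session

There is one attempt and no reset: what is moved stays moved. The work goes in short steps, Python scripts to look and compute and a tool call to move; the robot and the scene stay as the last step left them, time stands still between calls to the robot, and variables do not carry over. Pictures are saved under pics/ and viewed, at most 10 in all, crops included, and the job is handed in when it is done.

Besides the shell and the picture viewer there is one more tool, called as name(argument=value, ...), one argument or row to a line, values as JSON. servo_tool: Moves the arm, as the interface text tells. Its arguments: {"type":"object","properties":{"steps":{"type":"array"}},"required":["steps"]}

```bash
mkdir -p pics; cat > h.py <<'E'
import numpy as np, cv2
from workcell import sensors, imaging
def grab(n):
    d=imaging.get_image(n); R=cv2.Rodrigues(np.array(d["rvec"],float))[0]; t=np.array(d["tvec"],float).ravel()
    z=d["range_z"].astype(float); f=z.shape[0]/2/np.tan(np.radians(d["vertical_fov"])/2)
    v,u=np.mgrid[:z.shape[0],:z.shape[1]]
    P=np.stack([(u-d["cx"])*z/f,(v-d["cy"])*z/f,z],-1)
    W=(P-t)@R; W[z==0]=np.nan
    return d["color"],W
E
python3 - <<'E'
from h import *
o=sensors.get_obs(); print({k:np.round(v,3) for k,v in o.items()})
for n in("top","side"):
    c,W=grab(n); cv2.imwrite(f"pics/{n}0.png",c); np.save(f"{n}0.npy",W)
E
```

```text
{'t': np.float64(0.0), 'qpos': array([ 1.263,  0.424,  1.631, -0.   ,  1.089, -0.019]), 'qvel': array([ 0.001,  0.001,  0.   ,  0.001, -0.002, -0.   ]), 'joint_torque': array([ 3.0000e-03, -5.4464e+01, -2.7366e+01,  6.5000e-02,  2.3000e-02,
       -0.0000e+00]), 'ee_pos': array([177.785, 598.597, 221.895]), 'orientation': array([-4.520e-01, -3.109e+00,  2.000e-03]), 'ft_force': array([ 0.685, -0.402,  0.504]), 'moment': array([ 0.003, -0.001, -0.029]), 'grasp_force': np.float64(0.0), 'width': np.float64(88.085)}
```

View pics/top0.png

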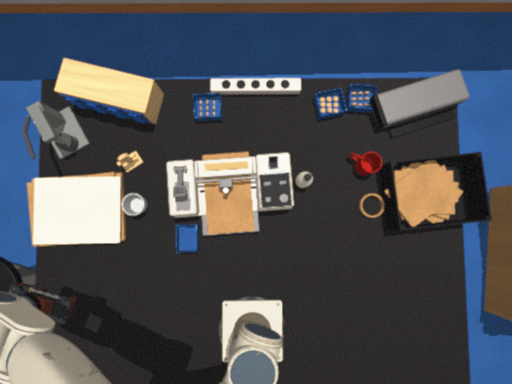

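View pics/side0.png

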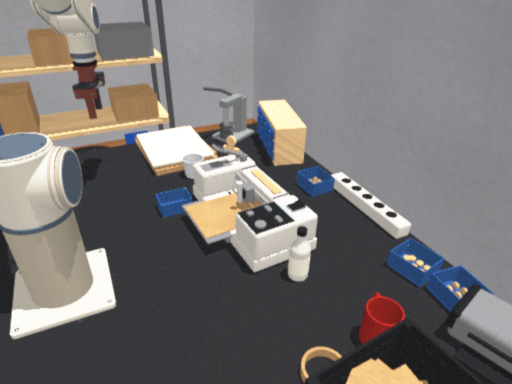

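The top view shows the cutter at cols 167–293, rows 153–217, with the rocker near (273,161), the round key near (284,198) and the lever near (181,185). The bottle stands to its right at (304,180). Next I fit its pose from the housing tops.

```bash
python3 - <<'E'
from h import *
c=cv2.imread("pics/top0.png")
for n in("top","side"):
    W=np.load(n+"0.npy")
    if n=="top":
        A=W[150:222,160:298].reshape(-1,3)
        print("ctr",W[185,230],"pix mm",W[185,231]-W[185,230])
    else: A=W[140:270,180:320].reshape(-1,3)
    m=(A[:,2]>118)&(A[:,2]<131); A=A[m]
    print(n,len(A),np.median(A[:,2]))
    r=cv2.minAreaRect(A[:,:2].astype(np.float32)); print(r,cv2.boxPoints(r).round(1).tolist())
W=np.load("top0.npy")
cv2.imwrite("pics/topcrop.png",cv2.resize(c[145:225,155:315],None,fx=5,fy=5,interpolation=cv2.INTER_CUBIC))
s=cv2.imread("pics/side0.png");cv2.imwrite("pics/sidecrop.png",cv2.resize(s[135:285,170:330],None,fx=4,fy=4,interpolation=cv2.INTER_CUBIC))
# z map of lever
print(W[158:212:2,172:194:2,2].round(0))
E
```

```text
ctr [524.82809147  71.33266684 116.88904904] pix mm [ 0.29003392 -3.2736047  -3.77573124]
top 3637 125.01968977919853
((529.0675048828125, 71.77401733398438), (189.380615234375, 428.821533203125), 3.818110466003418) [[420.29998779296875, 279.3999938964844], [448.8999938964844, -148.5], [637.7999877929688, -135.89999389648438], [609.2999877929688, 292.0]]
side 3035 123.8778922141992
((531.41259765625, 39.29313659667969), (189.5312957763672, 491.99365234375), 4.053978443145752) [[419.5, 278.0], [454.29998779296875, -212.8000030517578], [643.2999877929688, -199.39999389648438], [608.5999755859375, 291.3999938964844]]
[[  1.  -2.   6.   2.  -2.  -4.   3.   0.   2.   1.  -1.]
 [  2.   1.   2.   2.  -1.  -1. 120. 123. 120. 126. 119.]
 [121. 124. 124. 126. 125. 123. 125. 123.  nan 123. 122.]
 [128. 123. 123. 126. 127. 125. 123. 124. 129. 127. 121.]
 [128. 149. 124. 147. 145. 146. 146. 144. 126. 124. 124.]
 [130. 148. 151. 146. 150. 151. 145. 145. 128. 126. 120.]
 [127. 153. 148. 145. 152. 152. 146. 142. 127. 129. 124.]
 [127. 155. 138. 152. 151. 149. 122. 134. 127. 125. 129.]
 [128. 126. 12
[... 388 characters left out ...]
3.]
 [126. 179. 184. 184. 186. 186. 182. 127. 127. 128. 125.]
 [127. 189. 186. 185. 188. 185. 188. 122. 130. 125. 125.]
 [125. 188. 187. 188. 189. 193. 186. 125. 126. 126. 128.]
 [121. 192. 194. 198. 193. 190. 195. 125. 126. 124. 123.]
 [127. 193. 194. 189. 191. 194. 193. 130. 126. 129. 129.]
 [126. 128. 126. 128. 131. 124. 127. 127. 130. 123. 123.]
 [128. 131. 130. 127. 128. 127. 122. 129. 125. 126. 125.]
 [129. 122. 120. 126. 130. 129. 128. 127. 127. 130. 127.]
 [124. 127. 125. 128. 127. 127. 125. 126. 125. 130. 126.]
 [125. 127. 123. 131. 124. 121. 123. 127. 126. 126. 119.]
 [129. 123. 125. 124. 127. 126. 127. 124. 131. 126. 130.]
 [125. 131. 129. 130. 127. 123. 126. 131. 125. 131. 127.]]
```

View pics/topcrop.png

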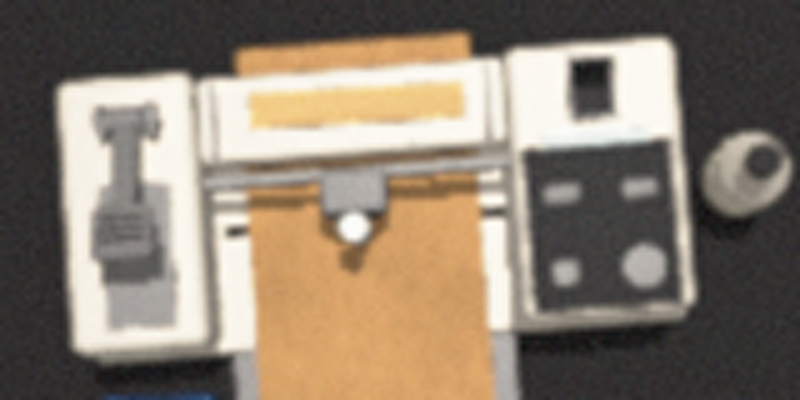

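View pics/sidecrop.png

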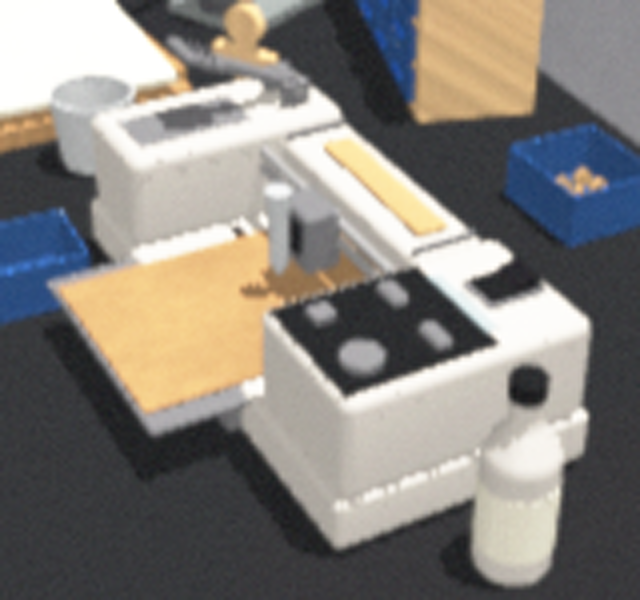

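The crops confirm the layout: round key at crop (644,265), bar keys at (562,192) and (640,187), square key at (566,271), rocker at (591,87) and lever pad at (125,232). The ruler lies on the beam. I'll check the fitted pose against these features.

```bash
python3 - <<'E'
from h import *
from scipy.optimize import least_squares
W=np.load("top0.npy"); y=np.radians(3.82)
feat={"round":((644,265),(-64,-181)),"sq":((566,271),(-64,-127)),"lb":((562,192),(-10,-128)),"rb":((640,187),(-10,-182)),"rock":((591,87),(62,-155))}
obs=[];mod=[]
for k,((u,v),m) in feat.items():
    r,c=round(145+v/5-.4),round(155+u/5-.4)
    p=np.nanmedian(W[r-1:r+2,c-1:c+2].reshape(-1,3),0); obs.append(p[:2]);mod.append(m)
    e=np.array([[np.cos(y),-np.sin(y)],[np.sin(y),np.cos(y)]])@m+[529.07,71.77]; print(k,p.round(1),"pred",e.round(1))
obs=np.array(obs);mod=np.array(mod)
f=lambda q:(mod@np.array([[np.cos(q[2]),np.sin(q[2])],[-np.sin(q[2]),np.cos(q[2])]])+q[:2]-obs).ravel()
s=least_squares(f,[529,72,y]);print(s.x,np.degrees(s.x[2]),s.fun.round(1))
# lever slope in cutter frame
A=W[155:215,168:196].reshape(-1,3);A=A[A[:,2]>140]
d=A[:,:2]-[529.07,71.77];lx=d@[np.cos(y),np.sin(y)];ly=d@[-np.sin(y),np.cos(y)]
for a in range(-60,80,10):
    m=(lx>=a)&(lx<a+10)
    if m.any():print(a+5,m.sum(),ly[m].mean().round(1),np.median(A[m,2]).round(1),A[m,2].max().round(0))
C=np.array
for k,m in {"rocker":(74,-155),"pad_dn":(-28,165),"pad_up":(-15,165),"round":(-64,-181)}.items():
    print(k,(C([[np.cos(y),-np.sin(y)],[np.sin(y),np.cos(y)]])@m+[529.07,71.77]).round(1))
b=W[150:200,290:320].reshape(-1,3);b=b[b[:,2]>40];print("bottle",np.median(b,0),b.max(0))
E
```

```text
round [ 477.1 -110.5  133.3] pred [ 477.3 -113.1]
sq [474.4 -59.3 132.1] pred [473.7 -59.2]
lb [529.2 -56.4 132.7] pred [527.6 -56.6]
rb [ 532.4 -111.4  132.8] pred [ 531.2 -110.5]
rock [602.1 -78.2 131.3] pred [601.3 -78.8]
[5.31107418e+02 7.21805132e+01 5.87414044e-02] 3.3656345560938408 [ 0.8 -1.7  0.3  1.  -0.5  0.2 -0.6  1.3  0.  -0.7]
-35 24 164.2 192.8 198.0
-25 38 163.6 190.8 198.0
-15 39 164.4 185.8 191.0
-5 36 164.2 180.2 186.0
5 17 165.5 174.3 178.0
15 17 164.4 169.3 174.0
25 18 164.2 165.1 171.0
35 18 164.8 159.2 162.0
45 17 164.4 153.7 159.0
55 34 162.8 147.4 155.0
65 38 163.9 147.2 154.0
75 10 164.8 145.8 149.0
rocker [613.2 -78. ]
pad_dn [490.1 234.5]
pad_up [503.1 235.4]
round [ 477.3 -113.1]
bottle [ 539.82664406 -180.59945866  112.55193942] [ 602.87681346 -134.89279661  157.53302066]
```

The pose holds: cutter origin at about (529.3, 71.9), yaw 3.8°, features within about 2 mm and the lever up about 0.5 rad. I'll close the fingers, turn 20.4° to line up with the cutter, and travel at about z 245.

servo_tool(
  steps=[
    [[0.018,-0.028,0.003],[0,0,6.8],-1],
    [[0.018,-0.028,0.003],[0,0,6.8],-1],
    [[0.018,-0.028,0.003],[0,0,6.8],-1],
    [[0.018,-0.028,0.003],[0,0,0],-1],
    [[0.018,-0.028,0.003],[0,0,0],-1],
    [[0.018,-0.028,0.003],[0,0,0],-1],
    [[0.018,-0.028,0.003],[0,0,0],-1],
    [[0.018,-0.028,0.003],[0,0,0],-1],
  ],
)

```text
t: 0.77
ee_pos: [322.3, 373.5, 246.6]
orientation: [0.106, -3.139, 0.001]
ft_force: [0.5, 1.4, -0.6]
width: 37.7
grasp_force: 0.0
```

servo_tool(
  steps=[
    [[0.018,-0.028,0],[0,0,0],-1],
    [[0.018,-0.028,0],[0,0,0],-1],
    [[0.018,-0.028,0],[0,0,0],-1],
    [[0.018,-0.028,0],[0,0,0],-1],
    [[0.018,-0.028,0],[0,0,0],-1],
    [[0.018,-0.028,0],[0,0,0],-1],
    [[0.018,-0.028,0],[0,0,0],-1],
    [[0.018,-0.028,0],[0,0,0],-1],
  ],
)

```text
t: 1.43
ee_pos: [466.4, 149.5, 246.5]
orientation: [0.106, -3.139, 0.0]
ft_force: [-0.4, 0.3, 1.5]
width: 0.2
grasp_force: 0.0
```

servo_tool(
  steps=[
    [[0.018,-0.028,0],[0,0,0],-1],
    [[0.018,-0.028,0],[0,0,0],-1],
    [[0.018,-0.028,0],[0,0,0],-1],
    [[0.018,-0.028,0],[0,0,0],-1],
    [[0.018,-0.028,0],[0,0,0],-1],
    [[0.018,-0.028,0],[0,0,0],-1],
    [[0,0,0],[0,0,0],-1],
    [[0,0,0],[0,0,0],-1],
  ],
)

```text
t: 2.1
ee_pos: [574.1, -18.2, 246.0]
orientation: [0.101, -3.139, -0.0]
ft_force: [0.0, -0.2, -1.0]
width: 0.6
grasp_force: 0.0
```

servo_tool(
  steps=[
    [[0.0205,-0.0297,0],[0,0,0],-1],
    [[0.0205,-0.0297,0],[0,0,0],-1],
    [[0,0,-0.025],[0,0,0],-1],
    [[0,0,-0.025],[0,0,0],-1],
    [[0,0,-0.025],[0,0,0],-1],
    [[0,0,-0.02],[0,0,0],-1],
    [[0,0,0],[0,0,0],-1],
    [[0,0,0],[0,0,0],-1],
  ],
)

```text
t: 2.77
ee_pos: [613.7, -75.1, 150.9]
orientation: [0.107, -3.137, -0.001]
ft_force: [0.3, -0.5, 0.8]
width: 0.7
grasp_force: 0.0
```

servo_tool(
  steps=[
    [[0,-0.0015,-0.006],[0,0,0],-1],
    [[0,0,-0.004],[0,0,0],-1],
    [[0,0,-0.003],[0,0,0],-1],
    [[0,0,-0.002],[0,0,0],-1],
    [[0,0,-0.002],[0,0,0],-1],
    [[0,0,-0.002],[0,0,0],-1],
    [[0,0,0],[0,0,0],-1],
    [[0,0,0],[0,0,0],-1],
  ],
)

```text
t: 3.43
ee_pos: [615.6, -77.9, 133.1]
orientation: [-0.106, 3.138, -0.0]
ft_force: [2.8, 0.9, 2.7]
width: 0.4
grasp_force: 1.6
```

servo_tool(
  steps=[
    [[0,0,-0.001],[0,0,0],-1],
    [[0,0,0],[0,0,0],-1],
    [[0,0,-0.001],[0,0,0],-1],
    [[0,0,0],[0,0,0],-1],
    [[0,0,0],[0,0,0],-1],
    [[0,0,0],[0,0,0],-1],
    [[0,0,0],[0,0,0],-1],
    [[0,0,0],[0,0,0],-1],
  ],
)

```text
t: 4.1
ee_pos: [615.3, -77.9, 131.0]
orientation: [-0.106, 3.139, -0.0]
ft_force: [1.7, -0.7, 5.4]
width: 0.1
grasp_force: 2.6
```

Contact is confirmed, with about 5 N. I'll press on to the stop, which should show as a sharp rise in force.

servo_tool(
  steps=[
    [[0,0,-0.001],[0,0,0],-1],
    [[0,0,0],[0,0,0],-1],
    [[0,0,0],[0,0,0],-1],
    [[0,0,0],[0,0,0],-1],
    [[0,0,0],[0,0,0],-1],
    [[0,0,0],[0,0,0],-1],
    [[0,0,0],[0,0,0],-1],
    [[0,0,0],[0,0,0],-1],
  ],
)

```text
t: 4.77
ee_pos: [615.3, -77.9, 130.9]
orientation: [-0.106, 3.139, -0.0]
ft_force: [-0.7, 0.4, 11.8]
width: 0.5
grasp_force: 6.0
```

servo_tool(
  steps=[
    [[0,0,-0.001],[0,0,0],-1],
    [[0,0,0],[0,0,0],-1],
    [[0,0,0],[0,0,0],-1],
    [[0,0,0.005],[0,0,0],-1],
    [[0,0,0.015],[0,0,0],-1],
    [[0,0,0.025],[0,0,0],-1],
    [[0,0,0.025],[0,0,0],-1],
    [[0,0,0.022],[0,0,0],-1],
  ],
)

```text
t: 5.43
ee_pos: [613.6, -77.7, 220.8]
orientation: [0.106, -3.137, -0.001]
ft_force: [0.2, 0.4, 1.0]
width: 0.8
grasp_force: 0.0
```

servo_tool(
  steps=[
    [[-0.011,0.028,0],[0,0,0],-1],
    [[-0.011,0.028,0],[0,0,0],-1],
    [[-0.011,0.028,0],[0,0,0],-1],
    [[-0.011,0.028,0],[0,0,0],-1],
    [[-0.011,0.028,0],[0,0,0],-1],
    [[-0.011,0.028,0],[0,0,0],-1],
    [[-0.011,0.028,0],[0,0,0],-1],
    [[-0.011,0.028,0],[0,0,0],-1],
  ],
)

```text
t: 6.1
ee_pos: [524.9, 147.0, 219.8]
orientation: [0.105, -3.137, 0.001]
ft_force: [0.1, 0.2, -0.1]
width: 0.4
grasp_force: 0.0
```

servo_tool(
  steps=[
    [[-0.008,0.022,0],[0,0,0],-1],
    [[-0.008,0.022,0],[0,0,0],-1],
    [[-0.008,0.022,0],[0,0,0],-1],
    [[-0.0086,0.0227,0],[0,0,0],-1],
    [[0,0,0],[0,0,0],-1],
    [[0,0,0],[0,0,0],-1],
    [[0,0,0],[0,0,0],-1],
    [[0,0,0],[0,0,0],-1],
  ],
)

```text
t: 6.77
ee_pos: [494.3, 233.9, 220.3]
orientation: [0.104, -3.139, 0.001]
ft_force: [-0.1, 0.1, 0.9]
width: 0.7
grasp_force: 0.0
```

```bash
python3 - <<'E'
from h import *
ims=[]
for n,(r0,r1,c0,c1) in {"top":(145,225,155,315),"side":(185,260,225,325)}.items():
    c,W=grab(n); ims.append(cv2.resize(c[r0:r1,c0:c1],(640,int(640*(r1-r0)/(c1-c0))) if n=="top" else (370,277),interpolation=cv2.INTER_CUBIC))
    if n=="top":
        for dx in(-14,-8,8,14):
            p=np.array([529.3+(62+dx)*.9978+155*.0666,71.9+(62+dx)*.0666-155*.9978]); d=np.hypot(W[...,0]-p[0],W[...,1]-p[1]); d[~(W[...,2]>120)]=99
            print(dx,np.median(W[...,2][d<6]).round(1))
H=320+277; o=np.zeros((H,640,3),np.uint8); o[:320]=ims[0];o[320:,:370]=ims[1]
cv2.imwrite("pics/chk1.png",o)
E
```

```text
-14 136.4
-8 135.5
8 130.7
14 131.7
```

View pics/chk1.png

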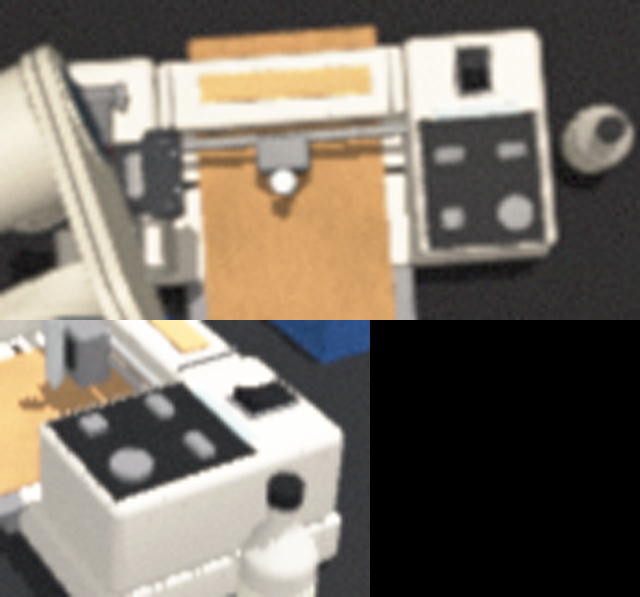

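The picture shows the rocker on, with its rear half at about 131 mm and its front half raised at crop (255,395). The keys are untouched and the ruler and carriage are in place. Next I push the lever down.

servo_tool(
  steps=[
    [[0,0,-0.012],[0,0,0],-1],
    [[0,0,-0.008],[0,0,0],-1],
    [[0,0,-0.006],[0,0,0],-1],
    [[0,0,-0.006],[0,0,0],-1],
    [[0,0,-0.006],[0,0,0],-1],
    [[0,0,-0.006],[0,0,0],-1],
    [[0,0,-0.006],[0,0,0],-1],
    [[0,0,-0.006],[0,0,0],-1],
  ],
)

```text
t: 7.53
ee_pos: [494.4, 235.0, 164.2]
orientation: [-0.106, 3.14, 0.0]
ft_force: [-1.5, -0.6, 2.6]
width: 0.2
grasp_force: 1.3
```

servo_tool(
  steps=[
    [[0,0,-0.005],[0,0,0],-1],
    [[0,0,-0.004],[0,0,0],-1],
    [[0,0,-0.003],[0,0,0],-1],
    [[0,0,-0.003],[0,0,0],-1],
    [[0,0,-0.002],[0,0,0],-1],
    [[0,0,-0.002],[0,0,0],-1],
    [[0,0,0],[0,0,0],-1],
    [[0,0,0],[0,0,0],-1],
  ],
)

```text
t: 8.2
ee_pos: [494.7, 235.0, 145.6]
orientation: [-0.106, 3.139, 0.0]
ft_force: [0.2, -0.1, 1.1]
width: 0.3
grasp_force: 0.0
```

servo_tool(
  steps=[
    [[0,0,-0.001],[0,0,0],-1],
    [[0,0,0],[0,0,0],-1],
    [[0,0,-0.001],[0,0,0],-1],
    [[0,0,0],[0,0,0],-1],
    [[0,0,-0.001],[0,0,0],-1],
    [[0,0,0],[0,0,0],-1],
    [[0,0,0],[0,0,0],-1],
    [[0,0,0],[0,0,0],-1],
  ],
)

```text
t: 8.87
ee_pos: [494.9, 235.1, 144.7]
orientation: [-0.106, 3.138, 0.001]
ft_force: [-6.3, -2.8, 19.7]
width: 0.4
grasp_force: 9.5
```

servo_tool(
  steps=[
    [[0,0,-0.001],[0,0,0],-1],
    [[0,0,0],[0,0,0],-1],
    [[0,0,0],[0,0,0],-1],
    [[0,0,0.005],[0,0,0],-1],
    [[0,0,0.015],[0,0,0],-1],
    [[0,0,0.02],[0,0,0],-1],
    [[0,0,0.02],[0,0,0],-1],
    [[0,0,0],[0,0,0],-1],
  ],
)

```text
t: 9.53
ee_pos: [496.7, 235.9, 205.3]
orientation: [-0.105, 3.134, 0.004]
ft_force: [0.6, 0.5, 0.4]
width: 0.5
grasp_force: 0.0
```

servo_tool(
  steps=[
    [[-0.0017,-0.0348,0],[0,0,0],-1],
    [[-0.0017,-0.0348,0],[0,0,0],-1],
    [[-0.0017,-0.0348,0],[0,0,0],-1],
    [[-0.0017,-0.0348,0],[0,0,0],-1],
    [[-0.0017,-0.0348,0],[0,0,0],-1],
    [[-0.0017,-0.0348,0],[0,0,0],-1],
    [[-0.0017,-0.0348,0],[0,0,0],-1],
    [[-0.0017,-0.0348,0],[0,0,0],-1],
  ],
)

```text
t: 10.2
ee_pos: [480.3, -45.1, 201.2]
orientation: [-0.106, 3.14, -0.0]
ft_force: [1.8, 0.3, -0.2]
width: 0.6
grasp_force: 0.0
```

servo_tool(
  steps=[
    [[-0.0017,-0.0348,0],[0,0,0],-1],
    [[-0.0017,-0.0348,0],[0,0,0],-1],
    [[0,0,0],[0,0,0],-1],
    [[0,0,-0.02],[0,0,0],-1],
    [[0,0,-0.02],[0,0,0],-1],
    [[0,0,-0.01],[0,0,0],-1],
    [[0,0,0],[0,0,0],-1],
    [[0,0,0],[0,0,0],-1],
  ],
)

```text
t: 10.87
ee_pos: [477.1, -112.7, 151.2]
orientation: [0.106, -3.138, -0.001]
ft_force: [0.8, 0.5, -0.1]
width: 0.5
grasp_force: 0.0
```

```bash
python3 - <<'E'
from h import *
c,W=grab("top")
for k,m in {"pad":(-28,165),"arm":(20,165)}.items():
    p=np.array([529.3+m[0]*.9978-m[1]*.0666,71.9+m[0]*.0666+m[1]*.9978]); d=np.hypot(W[...,0]-p[0],W[...,1]-p[1]); d[~(W[...,2]>110)]=99
    print(k,np.median(W[...,2][d<8]).round(1))
s,_=grab("side")
o=np.hstack([cv2.resize(c[145:225,155:315],(400,200)),cv2.resize(s[135:285,170:330],(400,375))[:200]]) if 0 else None
a=cv2.resize(c[145:225,155:315],(520,260),interpolation=cv2.INTER_CUBIC); b=cv2.resize(s[135:270,170:330],(398,336),interpolation=cv2.INTER_CUBIC)
o=np.zeros((596,520,3),np.uint8);o[:260]=a;o[260:,:398]=b;cv2.imwrite("pics/chk2.png",o)
E
```

```text
pad 146.9
arm 144.9
```

View pics/chk2.png

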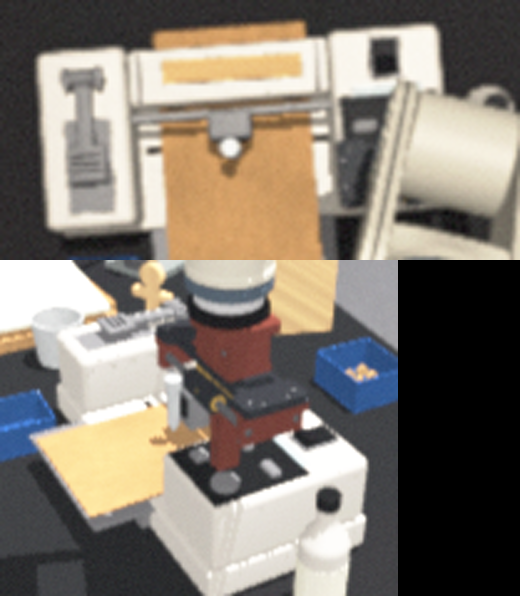

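The lever is level (pad about 146 mm, crop (85,165)) and the closed fingertips hang right over the round key, crop (225,480). Now I press the key.

servo_tool(
  steps=[
    [[0,0,-0.01],[0,0,0],-1],
    [[0,0,-0.006],[0,0,0],-1],
    [[0,0,-0.002],[0,0,0],-1],
    [[0,0,-0.002],[0,0,0],-1],
    [[0,0,-0.002],[0,0,0],-1],
    [[0,0,-0.001],[0,0,0],-1],
    [[0,0,0],[0,0,0],-1],
    [[0,0,0],[0,0,0],-1],
  ],
)

```text
t: 11.63
ee_pos: [477.1, -113.0, 128.8]
orientation: [0.106, -3.139, -0.0]
ft_force: [-3.1, 1.5, 3.6]
width: 0.4
grasp_force: 1.8
```

servo_tool(
  steps=[
    [[0,0,-0.001],[0,0,0],-1],
    [[0,0,0],[0,0,0],-1],
    [[0,0,-0.001],[0,0,0],-1],
    [[0,0,0],[0,0,0],-1],
    [[0,0,0],[0,0,0],-1],
    [[0,0,0],[0,0,0],-1],
    [[0,0,0],[0,0,0],-1],
    [[0,0,0],[0,0,0],-1],
  ],
)

```text
t: 12.3
ee_pos: [477.4, -113.1, 128.1]
orientation: [-0.106, 3.139, -0.0]
ft_force: [-8.2, 2.5, 19.1]
width: 0.3
grasp_force: 9.8
```

The key is on its stop: z 128.1 and 19 N, well above the 4 N spring. I'll lift clear and check.

servo_tool(
  steps=[
    [[0,0,0.004],[0,0,0],-1],
    [[0,0,0.01],[0,0,0],-1],
    [[0,0,0.02],[0,0,0],-1],
    [[0,0,0.03],[0,0,0],-1],
    [[0,0,0.03],[0,0,0],-1],
    [[-0.02,0,0.03],[0,0,0],-1],
    [[-0.02,0,0],[0,0,0],-1],
    [[0,0,0],[0,0,0],-1],
  ],
)

```text
t: 12.97
ee_pos: [435.9, -113.2, 252.5]
orientation: [-0.105, 3.137, -0.002]
ft_force: [-0.3, -0.2, -0.6]
width: 0.5
grasp_force: 0.0
```

servo_tool(
  steps=[
    [[0,0.03,0],[0,0,0],-1],
    [[0,0.03,0],[0,0,0],-1],
    [[0,0.03,0],[0,0,0],-1],
    [[0,0.03,0],[0,0,0],-1],
    [[0,0.03,0],[0,0,0],-1],
    [[0,0.03,0],[0,0,0],-1],
    [[0,0,0],[0,0,0],-1],
    [[0,0,0],[0,0,0],-1],
  ],
)

```text
t: 13.63
ee_pos: [437.8, 68.1, 250.4]
orientation: [0.111, -3.14, 0.0]
ft_force: [0.0, 0.9, -0.5]
width: 0.8
grasp_force: 0.0
```

```bash
python3 - <<'E'
from h import *
c,W=grab("top")
for k,m in {"pad":(-28,165),"round":(-64,-181),"sq":(-64,-127),"lb":(-10,-128),"rb":(-10,-182),"rockrear":(74,-155),"rockfront":(50,-155)}.items():
    p=np.array([529.3+m[0]*.9978-m[1]*.0666,71.9+m[0]*.0666+m[1]*.9978]); d=np.hypot(W[...,0]-p[0],W[...,1]-p[1]); d[~(W[...,2]>110)]=99
    print(k,np.median(W[...,2][d<7]).round(1))
cv2.imwrite("pics/chk3.png",cv2.resize(c[140:260,155:325],None,fx=4,fy=4,interpolation=cv2.INTER_CUBIC))
o=sensors.get_obs();print(o["t"],o["ft_force"].round(1))
E
```

```text
pad 144.3
round 132.7
sq 132.4
lb 131.4
rb 133.7
rockrear 132.0
rockfront 135.6
13.6833 [-0.7 -0.1  0.3]
```

View pics/chk3.png

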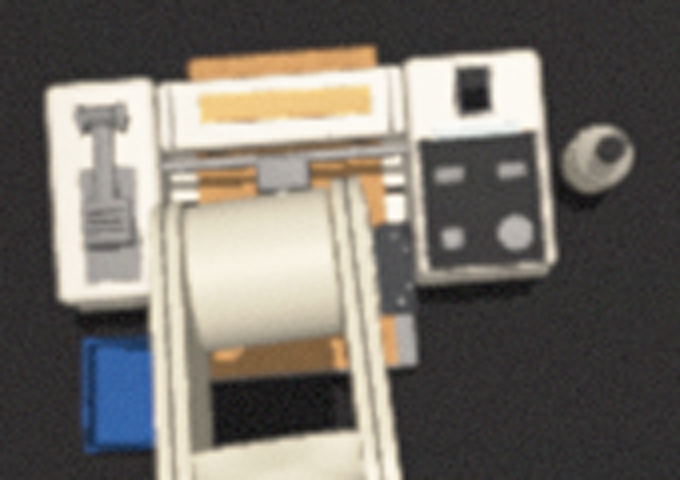

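The lever is down (crop (107,225)), the rocker is on (473,90) and all keys are up, with the round one at (515,232). The ruler, carriage, bottle and bin are where they were, so I'm handing in.

```bash
python3 -c "from workcell import close_job; print(close_job())"
```

```text
the job is handed in; nothing more can be done
None
```

The cutter is started and the job is handed in: rocker on, lever fully down, then the round key pressed to its stop and back up, with nothing else seen to move, in about 14 s of robot time.

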